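# Index the painter's hand rest one slot over

## Task

The blue hand-rest arm on the painting bench is locked by a spring index pin with a red pull ring. Hook a fingertip under the ring (do not pinch it), gently lift the pin out of its slot, swing the arm just one slot towards the amber glass bowl, and let the pin drop fully home there. Leave the bowls, the paint jar and the brush where they are.

Things in the scene. Friction and masses are not known exactly. Their poses are not given: they have to be found in the camera images.
- index_stand: Fixed stand: wooden foot 18 mm thick, reaching from the origin 195 mm to its +x (away from the robot), 140 mm to -x and 180 mm each way in y; on it a steel disc, top at 40 mm, with 5 slots in its rim on the +x side, 22 deg (0.384 rad) apart at 150 mm radius, the middle one straight towards +x. Origin on the bench, on the arm's vertical pivot axis.
- ring_foot (a point): Point on the pin's axis where the ring's foot joins it, 88 mm above the bench when home; 28 mm of free height lies over the arm there, and 14 mm over the pin's 24 mm wide collar.
- pivot (a point): Point on the arm's vertical pivot axis, 60 mm above the bench (the height of the arm's top face). The blue arm is 36 mm wide and reaches 178 mm from the axis; within 88 mm of the axis it carries a cork pad 72 mm high and a hub 83 mm high.
- swing_arm (a joint): Angle of the blue arm (rad): 0 = along the stand's +x (pointing away from the robot), in the middle slot, where it starts (slot play about 0.015); positive = free end swung towards the stand's +y, negative to -y. Slots at -0.768, -0.384, 0, 0.384, 0.768. Turned by about 1 N at the ring; stays where it is left.
- index_pin (a joint): Height of the spring pin (m): 0 = home in a slot, 0.020 = upper stop. The 9 mm pin stands upright on the arm, 150 mm from the pivot axis, and reaches 10 mm into a slot: clear above 0.010. The spring pulls it down, 4 N at home, 8 N at the stop. Let go between slots it rests on the disc at 0.010 and drops in when the arm brings it over a slot.
- pull_ring: Red ring on the pin's top, 56 mm inside, 7 mm wire; moves with pin and arm. Origin: its centre, 108 mm above the bench when home, 24 mm from the pin towards the pivot. Its top leans 50 deg from vertical towards the pivot. -x: square through the hole, towards pivot and robot and 50 deg below level, the way a finger pointing back at the robot goes in; y: level, across; z: from foot to top rim.
- ring_rim: The outer side of the red ring's wire (29 to 35 mm from the ring's centre), the same place and axes as pull_ring. A hooking finger bears only on the inner side; a pinch on the wire touches this.
- amber_bowl: Loose amber glass bowl, 100 mm across the rim and 50 mm high, standing to one side of the stand (the side to swing to). Origin in the centre of its underside.
- white_bowl: Loose white ceramic bowl of the same size, standing to the other side of the stand. Origin in the centre of its underside.
- paint_jar: Loose glass paint jar with black cap and yellow label, 56 mm across and 60 mm high, standing beyond the stand's far edge, left of its middle (+y). Origin in the centre of its underside.
- brush: Loose flat brush lying on the bench beyond the stand's far edge, right of its middle (-y). Origin under its middle, x along its length.

How it is judged:
On the way, in this order (a step that is already met when the one before it is completed fails the run):
1. the pin is lifted clear of its slot while the arm is still at the middle slot (value of joint index_pin above 0.0095 m and value of joint swing_arm between -0.08 and 0.08 rad), for 0.1 s.
2. the arm is at the next slot on the amber bowl's side with the pin home in it (((y of amber_bowl in the frame of index_stand above 0 m and value of joint swing_arm between 0.354 and 0.414 rad) or (y of amber_bowl in the frame of index_stand below 0 m and value of joint swing_arm between -0.414 and -0.354 rad)) and value of joint index_pin below 0.002 m), for 0.2 s.
At the end, for the whole second after the job is handed in: The arm stands in the first slot on the amber bowl's side (within 0.03 rad) and is still, the pin is home (within 2 mm) and everything loose is at rest within 15 mm of where it stood (all of step 2 and velocity of joint swing_arm between -0.05 and 0.05 rad/s and linear speed of each of amber_bowl, white_bowl, paint_jar, brush below 0.02 m/s and distance of each of amber_bowl, white_bowl, paint_jar, brush from where it was at the start of the episode below 0.015 m); the robot touches nothing.
It fails at once if the arm is swung well past the next slot (over 0.60 rad from the middle) (value of joint swing_arm above 0.6 rad or value of joint swing_arm below -0.6 rad).
It fails at once if the arm is swung away from the amber bowl (over 0.2 rad) ((y of amber_bowl in the frame of index_stand above 0 m and value of joint swing_arm below -0.2 rad) or (y of amber_bowl in the frame of index_stand below 0 m and value of joint swing_arm above 0.2 rad)).
It fails at once if the fingers squeeze or wrench the ring (over 30 N) (contact force between the fingers and pull_ring above 30 N).
It fails at once if the ring is pinched: with the pin raised the fingers press on the outside of its wire (over 5 N) (value of joint index_pin above 0.005 m and contact force between the fingers and ring_rim above 5 N).
It fails at once if a bowl, the jar or the brush is pushed, lifted or carried (moved over 15 mm) (distance of any of amber_bowl, white_bowl, paint_jar, brush from where it was at the start of the episode above 0.015 m).
It also fails if it takes over 45 s, if anything falls off the work surface, if the arm or the gripper's body presses on something with over 40 N, if the wrist force passes 120 N, or if a joint passes its speed limit or range.

## Robot

A 6-joint arm with a two-finger parallel gripper is mounted at the origin on the work surface. World frame = base frame: x ahead of the robot, y to its left, z up, the work surface at z = 0. Lengths are in m, angles in rad, forces in N, time in s.
With the tool pointing down it reaches from about 0.3 to 0.875 m from the base axis. Payload 6.4 kg.
Tool frame: the origin (TCP) lies on the mounting face of the last link; the fingertips stand 173 mm ahead of it and the grasp point (between the pads) lies 155 mm ahead of it (ctrl.grip_point_offset is the distance from the TCP to the grasp point, in m); z points along the fingers, y is the line along which they close (so a half turn about z gives the same grasp; the last joint's range is limited). The gripper opens to 85 mm and grips with 20 to 120 N. Pads are 22 mm wide; open, the fingers measure 114 mm over their backs; the gripper's body (76 mm by 85 mm) begins 54 mm behind the grasp point. The pads swing forward as they close: fully open they stand 13 mm farther back than shut.
Start: joints at [0.894, 0.181, 1.607, -0, 1.354, -0.206], TCP at [0.261, 0.512, 0.405] pointing down, gripper open.
Joint ranges: [-2.99, 2.99], [-0.89, 2.07], [0.3, 2.58], [-1.14, 4.28], [0, 2.63], [-3.12, 3.12]. Speed limits (rad/s): [2.57, 2.57, 3.01, 3.14, 3.14, 3.14].

## Interface

Orientations are given as a unit quaternion [w, x, y, z].
In Python, from bench import status, imaging, ctrl, models gives the robot as it stands.
- The arm moves only by the tool send_rows, never from a script. Its argument "commands" is a list that holds one entry, the list of rows, each a list of 6 numbers: the shift along the tool's x, y, z normalised to -1 to 1, where 1 is 3 cm, then the turn, a rotation vector about the tool's x, y, z normalised to -1 to 1, where 1 is 0.1 rad. A call has 1 to 8 rows; each row shifts and turns the commanded pose from where the row before left it, along the tool's axes as they then stand; what a row does not reach is not made up. A row lasts 1/12 s, in which the tool goes at most 41.7 mm and 7.16 degrees, less where a joint would pass 70% of its speed; a pose out of reach is approached as far as the arm can. A call with a number of a shift or a turn outside -1 to 1 is refused whole. A call with a gripper value outside its range is refused whole. "jaw" is the opening, from 0 (shut) to 1 (fully open), set as the call begins (left out, the last holds). The fingers move at their own pace and stop on an object; the grip force is fixed at half the most. Time passes only in rows, so rows that do not move let the fingers close. It gives the time, the measured TCP pose, the force, the opening and the grip force at its end, in the units of the state.
- status.get_obs(): the state, without advancing time (a new reading comes with each control period).
- imaging.camera(name): name is "side" or "top" or "wrist"; returns a dict with "image" (384x512x3 uint8, blue, green, red), "depth" (384x512 float32, m along the optical axis (not along the pixel's ray), 0 where there is no reading), "mtx" (3x3 intrinsics, pixels), "pose" (4x4, takes a point from camera to world coordinates). Camera axes: x right, y down, z forward; pixel columns grow to the right and rows downward; lengths in m; the calibration is good to about 2 mm. A picture is of the moment at which its call begins.
- ctrl.hand_in(): hands the job in; it is judged then, once.
Trained networks look in a picture, given as the dict that the camera call returned (one of the last four; its "shot" number tells which), for a name from the list of things; names that differ only in an ending like _2 or _b are one class to them, and where a whole thing is asked for, a point or a joint stands for the part that bears it (a point fixed in the world has none). Each returns a list of dicts, best first, with "confidence" (0 to 1); they miss things now and then, are a little off and sometimes report something else, mostly with a low value. They report only what shows in the picture. A call takes as long as a camera call.
- models.recognise(picture, name): "centre" ([column, row] in pixels, amid what is visible of it).
- models.regions_of(picture, name): "region" (384x512 bool, what is visible of it) and "centre" ([column, row] in pixels, amid what is visible of it).
The state is a dict: "time_s": time; "q": joint angles; "dq": joint speeds; "joint_efforts": joint torques, N m; "eef_pos": TCP position; "eef_rot": TCP orientation; "wrist_force": force on the tool from outside, world axes, zero at the start; "torque": the same for the moment, N m; "opening": opening from 0.0 (shut) to 1.0 (fully open); "grasp_force": force on a finger pad.
Only numpy, scipy, OpenCV 4.12 (cv2) and the standard library are available. Lean on these libraries where they do the work, as an engineer would, in place of code of your own. Each camera call takes 0.05 s, during which the arm holds its last target. There are 200 camera calls.

## Working session

There is one attempt and no reset: what is moved stays moved. The work goes in short steps, Python scripts to look and compute and a tool call to move; the robot and the scene stay as the last step left them, time stands still between calls to the robot, and variables do not carry over. Pictures are saved under pics/ and viewed, at most 10 in all, crops included, and the job is handed in when it is done.

Besides the shell and the picture viewer there is one more tool, called after "Call:" by a JSON object that holds its "method" and its "body". send_rows: Moves the arm, as the interface text tells. Its arguments: {"type":"object","properties":{"commands":{"type":"array"},"jaw":{"type":"number"}},"required":["commands"]}

```bash
mkdir -p pics; cat > h.py <<'E'
import numpy as np, cv2
from scipy.spatial.transform import Rotation as R
from bench import status, imaging, ctrl, models
def pts(p,m):
    v,u=np.nonzero(m&(p["depth"]>0)); d=p["depth"][v,u]
    c=np.linalg.inv(p["mtx"])@np.vstack([u,v,np.ones_like(u)])*d
    return (p["pose"][:3,:3]@c).T+p["pose"][:3,3]
def tool():
    s=status.get_obs(); q=s["eef_rot"]; return np.array(s["eef_pos"]),R.from_quat([q[1],q[2],q[3],q[0]]),s
E
python3 - <<'E'
from h import *
np.set_printoptions(precision=4,suppress=True)
s=status.get_obs(); print(s["eef_pos"],s["eef_rot"],s["time_s"],s["opening"])
for c in("top","side"):
    p=imaging.camera(c); cv2.imwrite(f"pics/{c}0.png",p["image"]); print(c,p["pose"][:3].tolist())
    for n in("index_stand","swing_arm","pull_ring","amber_bowl","white_bowl","paint_jar","brush"):
        r=models.regions_of(p,n)
        for x in r[:2]:
            P=pts(p,x["region"]); print(n,round(x["confidence"],2),np.round(x["centre"]),len(P), np.median(P,0),P.min(0),P.max(0)) if len(P) else print(n,'nodepth')
E
```

```text
[0.2606 0.5123 0.4038] [-0.0004  0.2332  0.9724 -0.0008] 0.0 1.0007335311704015
top [[0.018937752567134262, -0.9718682799176813, 0.23476245018646696, 0.41056311955274105], [-0.9998188035092518, -0.01795521005247836, 0.006322229140072074, 0.02116252881963825], [-0.0019291648540747715, -0.2348396408654611, -0.9720322121211554, 1.02789595148095]]
index_stand 0.73 [311. 258.] 20813 [ 0.4919 -0.0962  0.0382] [ 0.3016 -0.3116 -0.0047] [0.7063 0.1101 0.1341]
swing_arm 0.93 [319. 236.] 1610 [ 0.5388 -0.1073  0.072 ] [ 0.4499 -0.144   0.0367] [ 0.6495 -0.0668  0.1341]
pull_ring 0.54 [321. 215.] 229 [ 0.5985 -0.1196  0.1113] [ 0.5711 -0.1536  0.0367] [ 0.636  -0.087   0.1341]
amber_bowl 0.93 [422. 255.] 1426 [ 0.5095 -0.3687  0.0224] [ 0.4582 -0.4169 -0.0028] [ 0.5629 -0.3078  0.0546]
white_bowl 0.73 [210. 198.] 1306 [0.6373 0.1464 0.0231] [ 0.582   0.0933 -0.0021] [0.6923 0.2014 0.055 ]
white_bowl 0.59 [328. 216.] 229 [ 0.597  -0.1265  0.1101] [ 0.5711 -0.168   0.0367] [ 0.6258 -0.0887  0.1341]
paint_jar 0.8 [269. 164.] 489 [0.7255 0.0028 0.0585] [ 0.7048 -0.0262 -0.0016] [0.7796 0.0307 0.064
[... 859 characters left out ...]
175] [ 0.5684 -0.1575  0.0189] [ 0.651  -0.0535  0.1328]
pull_ring 0.41 [253. 267.] 15960 [ 0.4728 -0.136   0.037 ] [ 0.2997 -0.3123 -0.0042] [0.7099 0.1061 0.1328]
amber_bowl 0.59 [341. 317.] 1463 [ 0.5174 -0.3566  0.0215] [ 0.4547 -0.409  -0.004 ] [ 0.5819 -0.3004  0.0532]
white_bowl 0.87 [221. 177.] 736 [0.6391 0.1548 0.0282] [ 0.5787  0.0901 -0.0044] [0.6878 0.2246 0.0537]
paint_jar 0.84 [282. 185.] 389 [ 0.7185 -0.0105  0.0506] [ 0.7015 -0.0311  0.0047] [0.7532 0.0232 0.0639]
paint_jar 0.52 [262. 239.] 1553 [ 0.5316 -0.1156  0.0701] [ 0.4446 -0.158  -0.0005] [ 0.6825 -0.0498  0.1328]
brush 0.77 [352. 244.] 807 [ 0.7054 -0.2697  0.0164] [ 0.6666 -0.3838 -0.0024] [ 0.7519 -0.1914  0.0238]
```

View pics/top0.png

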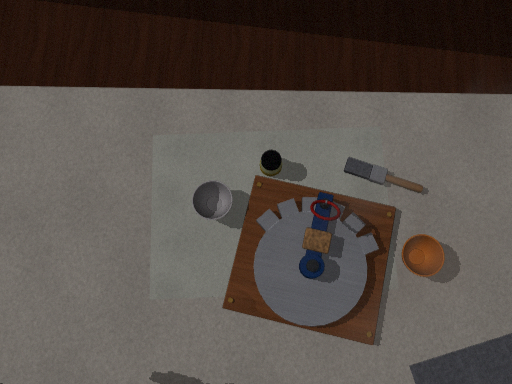

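View pics/side0.png

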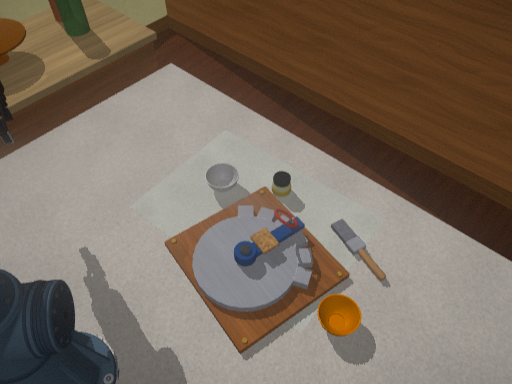

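```bash
python3 - <<'E'
from h import *
np.set_printoptions(precision=4,suppress=True)
for c in("top","side"):
    p=imaging.camera(c); 
    P=pts(p,np.ones((384,512),bool)); v,u=np.nonzero(p["depth"]>0); bgr=p["image"][v,u].astype(int); hsv=cv2.cvtColor(p["image"],cv2.COLOR_BGR2HSV)[v,u].astype(int)
    box=(P[:,0]>.28)&(P[:,0]<.72)&(P[:,1]>-.32)&(P[:,1]<.12)
    foot=P[box&(abs(P[:,2]-.018)<.006)]
    r=cv2.minAreaRect((foot[:,:2]*1000).astype(np.float32)); print(c,"foot",r)
    disc=P[box&(abs(P[:,2]-.040)<.006)&(bgr.max(1)-bgr.min(1)<40)]; print("disc",len(disc),cv2.minEnclosingCircle((disc[:,:2]*1000).astype(np.float32)))
    b=box&(hsv[:,0]>95)&(hsv[:,0]<130)&(hsv[:,1]>120); B=P[b&(abs(P[:,2]-.06)<.006)]
    print("blue",len(B),B.mean(0),cv2.minAreaRect((B[:,:2]*1000).astype(np.float32)))
    rd=box&((hsv[:,0]<8)|(hsv[:,0]>172))&(hsv[:,1]>150)&(P[:,2]>.075); Q=P[rd]
    cc=Q.mean(0); print("red",len(Q),cc,Q.min(0),Q.max(0)); w=np.linalg.svd(Q-cc)[2]; print(w)
    np.save(f"red_{c}.npy",Q)
E
```

```text
top foot ((549.6550903320312, -76.21395874023438), (427.6383972167969, 419.5804443359375), 78.3216552734375)
disc 10166 ((536.9086303710938, -45.558738708496094), 211.1916046142578)
blue 414 [ 0.5878 -0.1152  0.0598] ((605.2824096679688, -90.20110321044922), (288.4537048339844, 132.26856994628906), 19.475749969482422)
red 174 [ 0.5979 -0.1189  0.1124] [ 0.5729 -0.1525  0.085 ] [ 0.6248 -0.0874  0.134 ]
[[-0.6963  0.3259  0.6395]
 [ 0.334   0.9358 -0.1131]
 [-0.6353  0.1348 -0.7604]]
side foot ((550.29541015625, -78.90264892578125), (430.28692626953125, 423.0372619628906), 77.71016693115234)
disc 7648 ((533.5629272460938, -46.47626876831055), 212.77005004882812)
blue 225 [ 0.5636 -0.1194  0.0589] ((528.011474609375, -111.49349975585938), (39.95884704589844, 164.85015869140625), 83.09232330322266)
red 51 [ 0.5869 -0.1296  0.1172] [ 0.5701 -0.1552  0.0876] [ 0.6208 -0.0924  0.1318]
[[-0.664   0.433   0.6095]
 [ 0.4172  0.8911 -0.1786]
 [-0.6205  0.1357 -0.7724]]
```

The top picture shows the stand rotated about -12°, with the red ring at (325,210) and the hub at (312,266). The amber bowl is at (424,256) on the stand's -y side, so the target is swing -0.384. Next I fit the ring torus and cross-check it against the hub.

```bash
python3 - <<'E'
from h import *
from scipy.optimize import least_squares
np.set_printoptions(precision=4,suppress=True)
def res(x,Q):
    r=R.from_euler('ZY',[x[3],-np.radians(50)])  # z leans to -x
    q=r.inv().apply(Q-x[:3]); return np.hypot(np.hypot(q[:,1],q[:,2])-.0315,q[:,0])-.0035
def fit(Q):
    f=least_squares(res,[.59,-.12,.108,-.21],args=(Q,),loss='soft_l1',f_scale=.001); return f
T,S=np.load("red_top.npy"),np.load("red_side.npy")
for n,Q in(("top",T),("side",S),("both",np.vstack([T,S]))):
    f=fit(Q); x=f.x; e=np.array([np.cos(x[3]),np.sin(x[3])]); print(n,x,"rms",np.sqrt(np.mean(f.fun**2)),"pivot",x[:2]-.126*e)
p=imaging.camera("top"); hsv=cv2.cvtColor(p["image"],cv2.COLOR_BGR2HSV).astype(int)
m=(hsv[...,0]>95)&(hsv[...,0]<130)&(hsv[...,1]>120); P=pts(p,m); P=P[(P[:,0]>.4)&(P[:,0]<.7)&(P[:,1]>-.2)&(P[:,1]<0)]
H=P[(P[:,2]>.079)&(P[:,2]<.088)&(P[:,0]<.52)]; print("hub",len(H),H.mean(0),cv2.minEnclosingCircle(H[:,:2].astype(np.float32)))
A=P[(abs(P[:,2]-.06)<.004)]; print("arm",len(A),A.mean(0),np.linalg.svd(A[:,:2]-A[:,:2].mean(0))[2][0])
E
```

```text
top [ 0.5974 -0.1208  0.1137 -0.0653] rms 0.0014606798887319698 pivot [ 0.4717 -0.1126]
side [ 0.5991 -0.1246  0.1118 -0.2054] rms 0.0011038779672085358 pivot [ 0.4758 -0.0989]
both [ 0.5969 -0.1228  0.1127 -0.1311] rms 0.0014475961632036325 pivot [ 0.472  -0.1063]
hub 36 [ 0.4737 -0.0934  0.0799] ((0.4751344323158264, -0.0932006761431694), 0.026068834587931633)
arm 395 [ 0.5875 -0.1169  0.0599] [-0.9694  0.2454]
```

Call:
{"method": "send_rows", "body": {"commands": [[[0, 0, -1, 0, 0, 0], [0, 0, -1, 0, 0, 0], [0, 0, 0, 0, 0, 0]]], "jaw": 0}}

```text
time_s: 1.2
eef_pos: [0.2614, 0.5134, 0.4713]
eef_rot: [0.002, 0.233, 0.972, 0.004]
wrist_force: [-0.1, 0.7, 1.8]
opening: 0.604
grasp_force: 0.0
```

```bash
cat >> h.py <<'E'
C=np.array([.598,-.1215,.110]); PV=np.array([.4748,-.0937,0]); YAW=-.22
def Rt(yaw,below=50):
    a=np.radians(below); e=np.array([np.cos(yaw),np.sin(yaw),0]); k=np.array([0,0,1.])
    z=-np.cos(a)*e-np.sin(a)*k; y=np.sin(a)*e-np.cos(a)*k
    return R.from_matrix(np.c_[np.cross(y,z),y,z])
def plan(p,r,P,Rg,n):
    """n even rows from pose p,r to P,Rg (closed loop over rounding)"""
    out=[]; p0,r0=p,r; rv=(r0.inv()*Rg).as_rotvec()
    for i in range(1,n+1):
        pt=p0+(P-p0)*i/n; rt=r0*R.from_rotvec(rv*i/n)
        row=np.round(np.r_[r.inv().apply(pt-p)/.03,(r.inv()*rt).as_rotvec()/.1],2)
        out.append((row+0).tolist()); p=p+r.apply(row[:3]*.03); r=r*R.from_rotvec(row[3:]*.1)
    return out,p,r
def show(o):
    for i in range(0,len(o),8): print(o[i:i+8])
E
python3 - <<'E'
from h import *
p,r,s=tool(); Rg=Rt(YAW); z=Rg.as_matrix()[:,2]
tgt=C-z*(.173+.03)+np.array([0,0,.08]); print(p,tgt,s["q"])
o,p,r=plan(p,r,tgt,Rg,32); show(o)
E
```

```text
[0.26142889 0.51336634 0.47133012] [ 0.72534084 -0.14997589  0.34550702] [ 8.93844243e-01  1.31912493e-01  1.52803907e+00  2.04032051e-05
  1.47170587e+00 -2.06287643e-01]
[[-0.74, -0.4, 0.13, 0.19, 0.14, 0.4], [-0.76, -0.36, 0.12, 0.19, 0.14, 0.39], [-0.78, -0.34, 0.13, 0.18, 0.15, 0.4], [-0.79, -0.3, 0.11, 0.19, 0.14, 0.39], [-0.8, -0.26, 0.11, 0.19, 0.14, 0.4], [-0.82, -0.23, 0.1, 0.19, 0.14, 0.39], [-0.82, -0.2, 0.1, 0.19, 0.15, 0.4], [-0.84, -0.17, 0.08, 0.18, 0.14, 0.39]]
[[-0.84, -0.12, 0.08, 0.19, 0.14, 0.4], [-0.84, -0.1, 0.07, 0.19, 0.14, 0.39], [-0.85, -0.06, 0.06, 0.19, 0.15, 0.4], [-0.85, -0.02, 0.04, 0.19, 0.14, 0.39], [-0.86, 0.01, 0.04, 0.18, 0.14, 0.4], [-0.85, 0.04, 0.02, 0.19, 0.14, 0.4], [-0.85, 0.08, 0.01, 0.19, 0.14, 0.39], [-0.84, 0.11, -0.01, 0.19, 0.15, 0.4]]
[[-0.84, 0.14, -0.02, 0.19, 0.14, 0.39], [-0.84, 0.18, -0.04, 0.18, 0.14, 0.4], [-0.82, 0.21, -0.05, 0.19, 0.14, 0.39], [-0.82, 0.24, -0.06, 0.19, 0.15, 0.4], [-0.81, 0.27, -0.09, 0.19, 0.14, 0.39], [-0.79, 0.3, -0.1, 0.19, 0.14, 0.4], [-0.78, 0.33, -0.11, 0.18, 0.14, 0.39], [-0.76, 0.36, -0.14, 0.19, 0.14, 0.4]]
[[-0.75, 0.38, -0.15, 0.19, 0.15, 0.39], [-0.72, 0.41, -0.17, 0.19, 0.14, 0.4], [-0.71, 0.44, -0.19, 0.19, 0.14, 0.4], [-0.69, 0.46, -0.2, 0.19, 0.14, 0.39], [-0.67, 0.48, -0.23, 0.18, 0.15, 0.4], [-0.64, 0.51, -0.24, 0.19, 0.14, 0.39], [-0.62, 0.52, -0.26, 0.19, 0.14, 0.4], [-0.6, 0.55, -0.29, 0.19, 0.14, 0.39]]
```

Call:
{"method": "send_rows", "body": {"commands": [[[-0.74, -0.4, 0.13, 0.19, 0.14, 0.4], [-0.76, -0.36, 0.12, 0.19, 0.14, 0.39], [-0.78, -0.34, 0.13, 0.18, 0.15, 0.4], [-0.79, -0.3, 0.11, 0.19, 0.14, 0.39], [-0.8, -0.26, 0.11, 0.19, 0.14, 0.4], [-0.82, -0.23, 0.1, 0.19, 0.14, 0.39], [-0.82, -0.2, 0.1, 0.19, 0.15, 0.4], [-0.84, -0.17, 0.08, 0.18, 0.14, 0.39]]]}}

```text
time_s: 1.87
eef_pos: [0.3771, 0.3452, 0.4339]
eef_rot: [-0.073, 0.383, 0.919, -0.059]
wrist_force: [0.5, -0.5, -0.9]
opening: 0.001
grasp_force: 0.0
```

Call:
{"method": "send_rows", "body": {"commands": [[[-0.84, -0.12, 0.08, 0.19, 0.14, 0.4], [-0.84, -0.1, 0.07, 0.19, 0.14, 0.39], [-0.85, -0.06, 0.06, 0.19, 0.15, 0.4], [-0.85, -0.02, 0.04, 0.19, 0.14, 0.39], [-0.86, 0.01, 0.04, 0.18, 0.14, 0.4], [-0.85, 0.04, 0.02, 0.19, 0.14, 0.4], [-0.85, 0.08, 0.01, 0.19, 0.14, 0.39], [-0.84, 0.11, -0.01, 0.19, 0.15, 0.4]]]}}

```text
time_s: 2.53
eef_pos: [0.493, 0.1793, 0.4028]
eef_rot: [-0.143, 0.519, 0.834, -0.117]
wrist_force: [0.7, -0.2, 0.4]
opening: 0.001
grasp_force: 0.0
```

Call:
{"method": "send_rows", "body": {"commands": [[[-0.84, 0.14, -0.02, 0.19, 0.14, 0.39], [-0.84, 0.18, -0.04, 0.18, 0.14, 0.4], [-0.82, 0.21, -0.05, 0.19, 0.14, 0.39], [-0.82, 0.24, -0.06, 0.19, 0.15, 0.4], [-0.81, 0.27, -0.09, 0.19, 0.14, 0.39], [-0.79, 0.3, -0.1, 0.19, 0.14, 0.4], [-0.78, 0.33, -0.11, 0.18, 0.14, 0.39], [-0.76, 0.36, -0.14, 0.19, 0.14, 0.4]]]}}

```text
time_s: 3.2
eef_pos: [0.6089, 0.013, 0.3718]
eef_rot: [-0.208, 0.638, 0.722, -0.171]
wrist_force: [1.1, -0.5, 0.0]
opening: 0.003
grasp_force: 0.0
```

Call:
{"method": "send_rows", "body": {"commands": [[[-0.75, 0.38, -0.15, 0.19, 0.15, 0.39], [-0.72, 0.41, -0.17, 0.19, 0.14, 0.4], [-0.71, 0.44, -0.19, 0.19, 0.14, 0.4], [-0.69, 0.46, -0.2, 0.19, 0.14, 0.39], [-0.67, 0.48, -0.23, 0.18, 0.15, 0.4], [-0.64, 0.51, -0.24, 0.19, 0.14, 0.39], [-0.62, 0.52, -0.26, 0.19, 0.14, 0.4], [-0.6, 0.55, -0.29, 0.19, 0.14, 0.39]]]}}

```text
time_s: 3.87
eef_pos: [0.7246, -0.1531, 0.3407]
eef_rot: [-0.266, 0.734, 0.585, -0.219]
wrist_force: [0.5, 0.2, -0.3]
opening: -0.004
grasp_force: 0.0
```

```bash
python3 - <<'E'
from h import *
np.set_printoptions(precision=4,suppress=True)
p,r,s=tool(); Rg=Rt(YAW); z=Rg.as_matrix()[:,2]; tgt=C-z*.203+np.array([0,0,.08])
print(tgt-p,(r.inv()*Rg).as_rotvec(),np.array(s["q"]),s["opening"],s["time_s"])
w=imaging.camera("wrist"); t=imaging.camera("side")
cv2.imwrite("pics/w1.png",w["image"])
for n,c in(("wrist",w),):
    for x in models.regions_of(c,"pull_ring"): print(n,x["confidence"],x["centre"])
np.savez("w1.npz",**{k:w[k] for k in("image","depth","mtx","pose")})
E
```

```text
[0.0007 0.0031 0.0048] [-0.0054  0.0064 -0.0076] [-0.35    0.8447  0.8586 -0.1069  2.1344 -0.1491] -0.004403954071951509 3.8667
wrist 0.95 [305.3, 159.9]
```

View pics/w1.png

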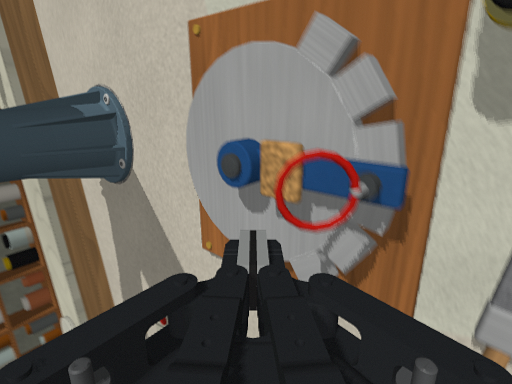

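The wrist view shows the whole ring clearly, centred near (318,190), with its foot at (358,188). I refine the ring pose from this close view.

```bash
python3 - <<'E'
from h import *
from scipy.optimize import least_squares
np.set_printoptions(precision=4,suppress=True)
w=dict(np.load("w1.npz")); hsv=cv2.cvtColor(w["image"],cv2.COLOR_BGR2HSV).astype(int)
m=((hsv[...,0]<8)|(hsv[...,0]>172))&(hsv[...,1]>150); m[240:]=0; m[:,:260]=0;m[:,370:]=0
Q=pts(w,m); Q=Q[(np.linalg.norm(Q-C,axis=1)<.05)]; print(len(Q),Q.min(0),Q.max(0))
def res(x,Q,t=None):
    r=R.from_euler('ZY',[x[3],-(t if t is not None else x[4])]); q=r.inv().apply(Q-x[:3]); return np.hypot(np.hypot(q[:,1],q[:,2])-.0315,q[:,0])-.0035
f=least_squares(res,[*C,YAW],args=(Q,np.radians(50)),loss='soft_l1',f_scale=.001); print(f.x,np.sqrt((f.fun**2).mean()))
g=least_squares(res,[*C,YAW,.87],args=(Q,),loss='soft_l1',f_scale=.001); print(g.x,np.sqrt((g.fun**2).mean()))
# hub in this view
m=(hsv[...,0]>95)&(hsv[...,0]<130)&(hsv[...,1]>150); m[240:]=0; m[:,:200]=0
B=pts(w,m); H=B[(B[:,2]>.078)&(B[:,2]<.089)&(B[:,0]<.52)]; print("hub",len(H),H.mean(0),cv2.minEnclosingCircle(H[:,:2].astype(np.float32)))
A=B[abs(B[:,2]-.06)<.006]; A=A[A[:,0]>.52]; print("arm",len(A),A.mean(0),cv2.minAreaRect((A[:,:2]*1000).astype(np.float32)))
E
```

```text
1365 [ 0.5739 -0.1566  0.0723] [ 0.6266 -0.0901  0.1324]
[ 0.5985 -0.1225  0.1079 -0.2245] 0.0011891549497889176
[ 0.5985 -0.1225  0.1079 -0.2246  0.8714] 0.0011872032150872657
hub 16 [ 0.4677 -0.0901  0.0809] ((0.47450345754623413, -0.09657630324363708), 0.015705829486250877)
arm 2335 [ 0.609  -0.1248  0.0595] ((604.5928344726562, -123.9466323852539), (34.32889175415039, 92.34942626953125), 77.11546325683594)
```

```bash
sed -i 's/^C=.*/C=np.array([.5985,-.1225,.108]); PV=np.array([.4757,-.0945,0]); YAW=-.2245/' h.py; python3 - <<'E'
from h import *
p,r,s=tool(); Rg=Rt(YAW); z=Rg.as_matrix()[:,2]
print(p, C-z*.203)
o,p,r=plan(p,r,C-z*.203,Rg,7); show(o)
E
```

```text
[ 0.72422587 -0.15411294  0.33871409] [ 0.72571141 -0.15154863  0.26350702]
[[0.02, 0.24, 0.27, -0.01, 0.01, -0.01], [0.01, 0.23, 0.27, -0.01, 0.01, 0.0], [0.02, 0.23, 0.27, -0.01, 0.02, -0.01], [0.01, 0.24, 0.27, -0.01, 0.01, 0.0], [0.02, 0.23, 0.27, -0.01, 0.01, -0.01], [0.01, 0.24, 0.27, -0.01, 0.01, 0.0], [0.02, 0.23, 0.28, -0.01, 0.01, -0.01]]
```

Call:
{"method": "send_rows", "body": {"commands": [[[0.02, 0.24, 0.27, -0.01, 0.01, -0.01], [0.01, 0.23, 0.27, -0.01, 0.01, 0.0], [0.02, 0.23, 0.27, -0.01, 0.02, -0.01], [0.01, 0.24, 0.27, -0.01, 0.01, 0.0], [0.02, 0.23, 0.27, -0.01, 0.01, -0.01], [0.01, 0.24, 0.27, -0.01, 0.01, 0.0], [0.02, 0.23, 0.28, -0.01, 0.01, -0.01], [0, 0, 0, 0, 0, 0]]]}}

```text
time_s: 4.68
eef_pos: [0.7248, -0.1489, 0.2622]
eef_rot: [-0.268, 0.734, 0.587, -0.214]
wrist_force: [-0.2, -0.3, -0.5]
opening: -0.004
grasp_force: 0.0
```

```bash
python3 - <<'E'
from h import *
np.set_printoptions(precision=4,suppress=True)
w=imaging.camera("wrist");cv2.imwrite("pics/w2.png",w["image"])
p,r,s=tool(); Rg=Rt(YAW); z=Rg.as_matrix()[:,2]
print(Rg.inv().apply(C-z*.203-p),(r.inv()*Rg).as_rotvec(),s["wrist_force"])
o,p,r=plan(p,r,C+z*(.022-.173),Rg,7); show(o)
E
```

```text
[-0.0022  0.001  -0.0006] [-0.0009  0.0018  0.0022] [0.3918 0.2712 0.5872]
[[-0.01, 0.0, 0.24, 0.0, 0.0, 0.0], [-0.01, 0.01, 0.25, 0.0, 0.01, 0.01], [-0.01, 0.0, 0.24, 0.0, 0.0, 0.0], [-0.01, 0.01, 0.25, -0.01, 0.0, 0.0], [-0.01, 0.0, 0.24, 0.0, 0.0, 0.01], [-0.01, 0.01, 0.25, 0.0, 0.01, 0.0], [-0.01, 0.0, 0.24, 0.0, 0.0, 0.0]]
```

View pics/w2.png

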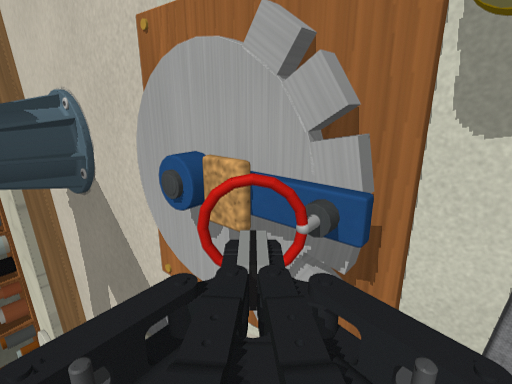

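The tips (column 253) line up with the ring hole, which is centred at (253,223), so I insert.

Call:
{"method": "send_rows", "body": {"commands": [[[-0.01, 0.0, 0.24, 0.0, 0.0, 0.0], [-0.01, 0.01, 0.25, 0.0, 0.01, 0.01], [-0.01, 0.0, 0.24, 0.0, 0.0, 0.0], [-0.01, 0.01, 0.25, -0.01, 0.0, 0.0], [-0.01, 0.0, 0.24, 0.0, 0.0, 0.01], [-0.01, 0.01, 0.25, 0.0, 0.01, 0.0], [-0.01, 0.0, 0.24, 0.0, 0.0, 0.0], [0, 0, 0, 0, 0, 0]]]}}

```text
time_s: 5.4
eef_pos: [0.6925, -0.1441, 0.2242]
eef_rot: [-0.267, 0.735, 0.586, -0.213]
wrist_force: [-1.1, -0.8, 0.8]
opening: 0.003
grasp_force: 0.0
```

```bash
python3 - <<'E'
from h import *
np.set_printoptions(precision=4,suppress=True)
w=imaging.camera("wrist");cv2.imwrite("pics/w3.png",w["image"])
p,r,s=tool(); Rg=Rt(YAW); z=Rg.as_matrix()[:,2]
print(Rg.inv().apply(C-z*.151-p),(r.inv()*Rg).as_rotvec(),s["wrist_force"], Rg.inv().apply([0,0,1]))
E
```

```text
[0.0001 0.0009 0.001 ] [ 0.0015 -0.0002 -0.0001] [-0.0974  0.8528 -0.7358] [ 0.     -0.6428 -0.766 ]
```

View pics/w3.png

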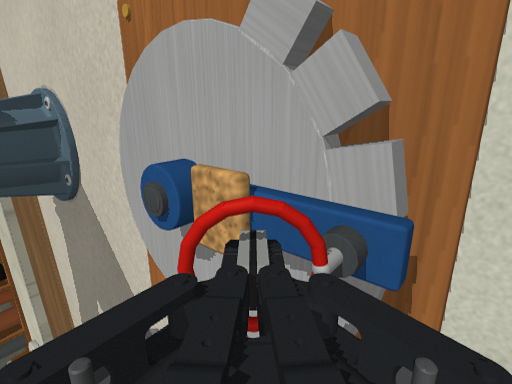

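Call:
{"method": "send_rows", "body": {"commands": [[[0, -0.1, 0, 0, 0, 0], [0, -0.1, 0, 0, 0, 0], [0, -0.05, 0, 0, 0, 0], [0, 0, 0, 0, 0, 0]]]}}

```text
time_s: 5.78
eef_pos: [0.6882, -0.1431, 0.2317]
eef_rot: [-0.266, 0.735, 0.586, -0.212]
wrist_force: [-0.3, -0.7, -0.7]
opening: 0.003
grasp_force: 0.0
```

Call:
{"method": "send_rows", "body": {"commands": [[[0, -0.05, 0, 0, 0, 0], [0, -0.05, 0, 0, 0, 0], [0, 0, 0, 0, 0, 0], [0, 0, 0, 0, 0, 0]]]}}

```text
time_s: 6.12
eef_pos: [0.6859, -0.1426, 0.2328]
eef_rot: [-0.266, 0.735, 0.586, -0.212]
wrist_force: [0.3, -0.1, -0.1]
opening: 0.004
grasp_force: 0.0
```

Call:
{"method": "send_rows", "body": {"commands": [[[0, -0.05, 0, 0, 0, 0], [0, -0.05, 0, 0, 0, 0], [0, 0, 0, 0, 0, 0], [0, 0, 0, 0, 0, 0]]]}}

```text
time_s: 6.45
eef_pos: [0.6836, -0.1421, 0.2345]
eef_rot: [-0.266, 0.735, 0.586, -0.212]
wrist_force: [0.7, -0.5, -1.0]
opening: 0.002
grasp_force: 0.6
```

Call:
{"method": "send_rows", "body": {"commands": [[[0, -0.05, 0, 0, 0, 0], [0, -0.05, 0, 0, 0, 0], [0, 0, 0, 0, 0, 0], [0, 0, 0, 0, 0, 0]]]}}

```text
time_s: 6.78
eef_pos: [0.6823, -0.1418, 0.2366]
eef_rot: [-0.264, 0.736, 0.587, -0.211]
wrist_force: [8.4, -1.7, -5.4]
opening: 0.0
grasp_force: 4.6
```

Call:
{"method": "send_rows", "body": {"commands": [[[0, -0.04, -0.05, 0, 0, 0], [0, -0.04, -0.05, 0, 0, 0], [0, -0.04, -0.05, 0, 0, 0], [0, 0, 0, 0, 0, 0]]]}}

```text
time_s: 7.12
eef_pos: [0.6824, -0.1418, 0.2424]
eef_rot: [-0.264, 0.736, 0.587, -0.211]
wrist_force: [6.8, -1.1, -5.9]
opening: -0.0
grasp_force: 4.6
```

```bash
cat > chk.py <<'E'
from h import *
from scipy.optimize import least_squares
import sys
np.set_printoptions(precision=4,suppress=True)
def look(yaw0,cam="wrist",save=None):
    w=imaging.camera(cam); hsv=cv2.cvtColor(w["image"],cv2.COLOR_BGR2HSV).astype(int)
    if save: cv2.imwrite(save,w["image"])
    m=((hsv[...,0]<8)|(hsv[...,0]>172))&(hsv[...,1]>150)
    Q=pts(w,m); c=PV+np.r_[.126*np.cos(yaw0),.126*np.sin(yaw0),.112]; Q=Q[np.linalg.norm(Q-c,axis=1)<.055]
    def res(x):  # x: arm yaw, pin height, pivot fixed
        cc=PV+np.r_[.126*np.cos(x[0]),.126*np.sin(x[0]),.108+x[1]]
        q=R.from_euler('ZY',[x[0],-np.radians(50)]).inv().apply(Q-cc); return np.hypot(np.hypot(q[:,1],q[:,2])-.0315,q[:,0])-.0035
    f=least_squares(res,[yaw0,.008],loss='soft_l1',f_scale=.001)
    print(cam,len(Q),"swing",round(f.x[0]-YAW,3),"pin",round(f.x[1],4),"rms",np.sqrt((f.fun**2).mean()))
    return f.x
if __name__=="__main__":
    look(YAW+float(sys.argv[1]),save=sys.argv[2] if len(sys.argv)>2 else None); look(YAW+float(sys.argv[1]),"top")
    p,r,s=tool(); print(p,s["wrist_force"],s["time_s"])
E
python3 chk.py 0
```

```text
wrist 3419 swing -0.003 pin 0.0068 rms 0.0024630273786476952
top 0 swing 0.0 pin 0.008 rms nan
[ 0.6823 -0.1418  0.242 ] [ 7.8941 -1.8965 -5.4471] 7.2167chk.py:14: RuntimeWarning: Mean of empty slice.
  print(cam,len(Q),"swing",round(f.x[0]-YAW,3),"pin",round(f.x[1],4),"rms",np.sqrt((f.fun**2).mean()))
  ret = ret.dtype.type(ret / rcount)
```

Call:
{"method": "send_rows", "body": {"commands": [[[0, -0.04, -0.05, 0, 0, 0], [0, -0.04, -0.05, 0, 0, 0], [0, -0.05, -0.05, 0, 0, 0], [0, -0.04, -0.05, 0, 0, 0], [0, 0, 0, 0, 0, 0], [0, 0, 0, 0, 0, 0], [0, 0, 0, 0, 0, 0]]]}}

```text
time_s: 7.8
eef_pos: [0.6823, -0.1418, 0.2495]
eef_rot: [-0.264, 0.736, 0.587, -0.211]
wrist_force: [8.4, -1.6, -6.9]
opening: -0.001
grasp_force: 5.5
```

```bash
sed -i 's/; look(YAW+float(sys.argv\[1\]),"top")$//' chk.py; python3 chk.py 0 pics/w4.png; python3 - <<'E'
from h import *
# rotate about the pivot by -0.25 rad, 15 rows
p0,r0,s=tool(); p,r=p0,r0; out=[]; n=16; tot=-.26
for i in range(1,n+1):
    Z=R.from_rotvec([0,0,tot*i/n]); pt=PV+Z.apply(p0-PV); rt=Z*r0
    row=np.round(np.r_[r.inv().apply(pt-p)/.03,(r.inv()*rt).as_rotvec()/.1],2)+0; out.append(row.tolist()); p=p+r.apply(row[:3]*.03); r=r*R.from_rotvec(row[3:]*.1)
show(out); print(p-pt)
E
```

```text
wrist 3401 swing 0.006 pin 0.0204 rms 0.0031702518838638612
[ 0.6823 -0.1418  0.2495] [ 8.2657 -1.5533 -7.3423] 7.85
[[-0.11, 0.0, 0.0, 0.0, 0.1, 0.13], [-0.12, 0.0, 0.0, 0.0, 0.11, 0.12], [-0.11, 0.0, 0.0, 0.0, 0.1, 0.13], [-0.12, 0.0, 0.0, 0.0, 0.1, 0.12], [-0.11, 0.0, 0.0, 0.0, 0.11, 0.13], [-0.12, 0.0, 0.0, 0.0, 0.1, 0.12], [-0.11, -0.01, 0.0, 0.0, 0.1, 0.13], [-0.12, 0.0, 0.0, 0.0, 0.11, 0.12]]
[[-0.11, 0.0, 0.01, 0.0, 0.1, 0.13], [-0.12, 0.0, 0.0, 0.0, 0.1, 0.12], [-0.11, 0.0, 0.0, 0.0, 0.11, 0.13], [-0.12, 0.0, 0.0, 0.0, 0.1, 0.12], [-0.11, 0.0, 0.0, 0.0, 0.1, 0.13], [-0.12, 0.0, 0.0, 0.0, 0.11, 0.13], [-0.11, 0.0, 0.0, 0.0, 0.1, 0.12], [-0.12, 0.0, 0.0, 0.0, 0.1, 0.13]]
[-3.25983414e-06 -1.11916705e-04 -4.04549253e-05]
```

View pics/w4.png

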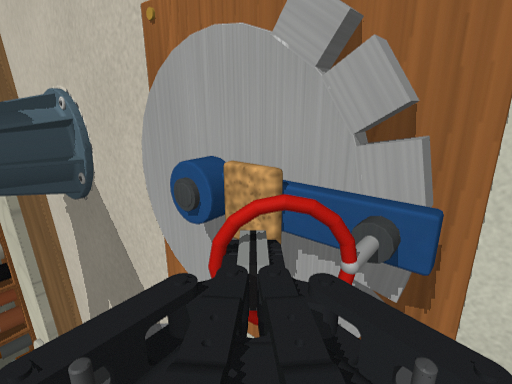

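The ring is hooked and the pin is up. The lift force of about 7 N matches roughly 14 mm. Now I swing towards -y.

Call:
{"method": "send_rows", "body": {"commands": [[[-0.11, 0.0, 0.0, 0.0, 0.1, 0.13], [-0.12, 0.0, 0.0, 0.0, 0.11, 0.12], [-0.11, 0.0, 0.0, 0.0, 0.1, 0.13], [-0.12, 0.0, 0.0, 0.0, 0.1, 0.12], [-0.11, 0.0, 0.0, 0.0, 0.11, 0.13], [-0.12, 0.0, 0.0, 0.0, 0.1, 0.12], [-0.11, -0.01, 0.0, 0.0, 0.1, 0.13], [-0.12, 0.0, 0.0, 0.0, 0.11, 0.12]]]}}

```text
time_s: 8.52
eef_pos: [0.6744, -0.1684, 0.2497]
eef_rot: [-0.277, 0.773, 0.537, -0.193]
wrist_force: [9.2, -2.5, -7.4]
opening: -0.002
grasp_force: 5.7
```

```bash
cat >> h.py <<'E'
def tswing():
    p,r,s=tool(); z=r.as_matrix()[:,2]; t=p+.151*z-PV
    return np.arctan2(t[1],t[0])-YAW, np.arctan2(-z[1],-z[0])-YAW
E
python3 chk.py -0.1; python3 -c "
from h import *
print(tswing())
p=imaging.camera('top')
for c in ('top','side'):
    p=imaging.camera(c); hsv=cv2.cvtColor(p['image'],cv2.COLOR_BGR2HSV).astype(int)
    P=pts(p,(hsv[...,0]>95)&(hsv[...,0]<130)&(hsv[...,1]>120)); P=P[(abs(P[:,2]-.06)<.004)]-PV
    rr=np.hypot(P[:,0],P[:,1]); P=P[(rr<.18)&(rr>.09)]; print(c,len(P),np.median(np.arctan2(P[:,1],P[:,0]))-YAW if len(P) else '')
"
```

```text
wrist 3399 swing -0.133 pin 0.0141 rms 0.002757484445819546
[ 0.6741 -0.1692  0.2497] [ 8.6435 -2.9245 -8.3582] 8.5667
(np.float64(-0.1385391667906619), np.float64(-0.13229155085071256))
top 0 
side 221 -0.16154825506234952
```

Call:
{"method": "send_rows", "body": {"commands": [[[-0.11, 0.0, 0.01, 0.0, 0.1, 0.13], [-0.12, 0.0, 0.0, 0.0, 0.1, 0.12], [-0.11, 0.0, 0.0, 0.0, 0.11, 0.13], [-0.12, 0.0, 0.0, 0.0, 0.1, 0.12], [-0.11, 0.0, 0.0, 0.0, 0.1, 0.13], [-0.12, 0.0, 0.0, 0.0, 0.11, 0.13], [-0.11, 0.0, 0.0, 0.0, 0.1, 0.12], [-0.12, 0.0, 0.0, 0.0, 0.1, 0.13]]]}}

```text
time_s: 9.38
eef_pos: [0.6631, -0.1938, 0.2495]
eef_rot: [-0.289, 0.806, 0.486, -0.175]
wrist_force: [7.7, -3.3, -7.3]
opening: -0.002
grasp_force: 5.6
```

Call:
{"method": "send_rows", "body": {"commands": [[[-0.12, 0, 0, 0, 0.1, 0.13], [-0.11, 0, 0, 0, 0.1, 0.12], [-0.12, 0, 0, 0, 0.11, 0.13], [-0.11, 0, 0, 0, 0.1, 0.12], [-0.12, 0, 0, 0, 0.1, 0.13], [0, 0, 0, 0, 0, 0]]]}}

```text
time_s: 9.88
eef_pos: [0.654, -0.2097, 0.2495]
eef_rot: [-0.296, 0.826, 0.452, -0.164]
wrist_force: [5.8, -4.1, -6.7]
opening: 0.001
grasp_force: 5.3
```

```bash
cat > chk2.py <<'E'
from h import *
print(tswing())
p=imaging.camera('side'); hsv=cv2.cvtColor(p['image'],cv2.COLOR_BGR2HSV).astype(int)
P=pts(p,(hsv[...,0]>95)&(hsv[...,0]<130)&(hsv[...,1]>120)); P=P[(abs(P[:,2]-.06)<.004)]-PV
rr=np.hypot(P[:,0],P[:,1]); P=P[(rr<.18)&(rr>.09)]; print('side',len(P),np.median(np.arctan2(P[:,1],P[:,0]))-YAW)
E
python3 chk.py -0.33; python3 chk2.py
```

```text
wrist 3395 swing -0.359 pin 0.014 rms 0.002687050307214054
[ 0.6541 -0.2095  0.2495] [ 6.5764 -4.9608 -6.6546] 9.9333
(np.float64(-0.35601466278639937), np.float64(-0.3385530238284361))
side 284 -0.40510223888519714
```

Call:
{"method": "send_rows", "body": {"commands": [[[0, 0.04, 0.05, 0, 0, 0], [0, 0.04, 0.05, 0, 0, 0], [0, 0.05, 0.05, 0, 0, 0], [0, 0, 0, 0, 0, 0]]]}}

```text
time_s: 10.32
eef_pos: [0.6542, -0.2093, 0.2433]
eef_rot: [-0.296, 0.825, 0.452, -0.164]
wrist_force: [5.8, -4.5, -7.4]
opening: -0.001
grasp_force: 5.0
```

```bash
python3 chk.py -0.36; python3 chk2.py
```

```text
wrist 3390 swing -0.358 pin 0.008 rms 0.0025976875743363094
[ 0.6543 -0.2094  0.2435] [ 5.5837 -4.1246 -6.8834] 10.3667
(np.float64(-0.35510402699944377), np.float64(-0.33743734273767456))
side 271 -0.4051913592319658
```

Call:
{"method": "send_rows", "body": {"commands": [[[0, 0.04, 0.05, 0, 0, 0], [0, 0.02, 0.03, 0, 0, 0], [0, 0, 0, 0, 0, 0], [0, 0, 0, 0, 0, 0]]]}}

```text
time_s: 10.75
eef_pos: [0.654, -0.2097, 0.2407]
eef_rot: [-0.295, 0.825, 0.452, -0.165]
wrist_force: [5.0, -6.8, -7.5]
opening: 0.001
grasp_force: 5.1
```

```bash
python3 chk.py -0.36; python3 chk2.py
```

```text
wrist 3377 swing -0.364 pin 0.0053 rms 0.002765875162746531
[ 0.654  -0.2097  0.2407] [ 4.2807 -6.14   -6.9962] 10.8
(np.float64(-0.3596115109089324), np.float64(-0.3364181783651561))
side 273 -0.4189946965515945
```

Call:
{"method": "send_rows", "body": {"commands": [[[-0.05, 0.04, 0.05, 0, 0, 0], [-0.05, 0.04, 0.05, 0, 0, 0], [0, 0.04, 0.05, 0, 0, 0], [0, 0.04, 0.05, 0, 0, 0], [0, 0, 0, 0, 0, 0]]]}}

```text
time_s: 11.27
eef_pos: [0.6522, -0.2115, 0.2336]
eef_rot: [-0.296, 0.825, 0.452, -0.165]
wrist_force: [4.6, -5.1, -1.1]
opening: -0.001
grasp_force: 3.0
```

```bash
python3 chk.py -0.37; python3 chk2.py
```

```text
wrist 3428 swing -0.374 pin 0.0062 rms 0.002461196925228022
[ 0.6522 -0.2114  0.2337] [ 4.0673 -3.6945 -2.6199] 11.3167
(np.float64(-0.37982070513908184), np.float64(-0.337440635025425))
side 261 -0.44121682374879334
```

Call:
{"method": "send_rows", "body": {"commands": [[[0, 0.1, 0, 0, 0, 0], [0, 0.1, 0, 0, 0, 0], [0, 0.05, 0, 0, 0, 0], [0, 0, 0, 0, 0, 0], [0, 0, 0, 0, 0, 0]]]}}

```text
time_s: 11.78
eef_pos: [0.6567, -0.2137, 0.2284]
eef_rot: [-0.298, 0.824, 0.452, -0.165]
wrist_force: [-0.4, -0.5, -0.2]
opening: 0.005
grasp_force: 0.0
```

```bash
python3 chk.py -0.37 pics/w5.png; python3 chk2.py
```

```text
wrist 3483 swing -0.374 pin 0.0061 rms 0.0026114847967690655
[ 0.6567 -0.2137  0.2286] [-0.8155 -0.2571 -0.1847] 11.8333
(np.float64(-0.37460180421187006), np.float64(-0.33731482628467635))
side 269 -0.44407113360477524
```

View pics/w5.png

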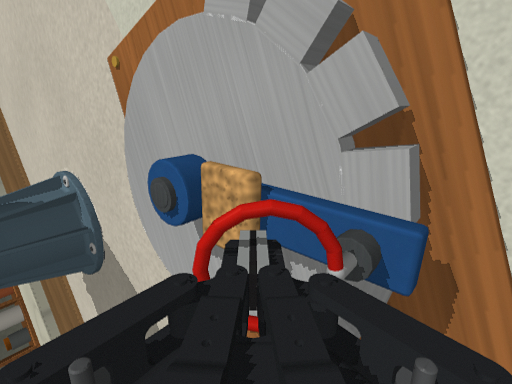

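No contact now, and the ring foot sits close to the collar, so the pin looks home. I back straight out and verify.

Call:
{"method": "send_rows", "body": {"commands": [[[0, 0, -0.25, 0, 0, 0], [0, 0, -0.25, 0, 0, 0], [0, 0, -0.25, 0, 0, 0], [0, 0, -0.3, 0, 0, 0], [0, 0, -0.35, 0, 0, 0], [0, 0, -0.4, 0, 0, 0], [0, 0, -0.5, 0, 0, 0], [0, 0, 0, 0, 0, 0]]]}}

```text
time_s: 12.55
eef_pos: [0.6957, -0.2387, 0.2854]
eef_rot: [-0.295, 0.825, 0.453, -0.164]
wrist_force: [0.2, 0.4, 1.3]
opening: -0.001
grasp_force: 0.0
```

Call:
{"method": "send_rows", "body": {"commands": [[[0, -0.3, -0.4, 0, 0, 0], [0, -0.3, -0.4, 0, 0, 0], [0, -0.3, -0.4, 0, 0, 0], [0, -0.3, -0.4, 0, 0, 0], [0, 0, 0, 0, 0, 0]]]}}

```text
time_s: 12.97
eef_pos: [0.6974, -0.2391, 0.3474]
eef_rot: [-0.295, 0.825, 0.453, -0.163]
wrist_force: [-0.3, 0.2, 1.2]
opening: 0.002
grasp_force: 0.0
```

```bash
python3 chk.py -0.384 pics/w6.png; python3 chk2.py
```

```text
wrist 1630 swing -0.365 pin 0.0062 rms 0.0018300423414431524
[ 0.6972 -0.239   0.3453] [ 0.0219  0.3407 -0.1574] 13.0167
(np.float64(-0.3625607261167836), np.float64(-0.3377523704031399))
side 228 -0.42786485347069925
```

View pics/w6.png

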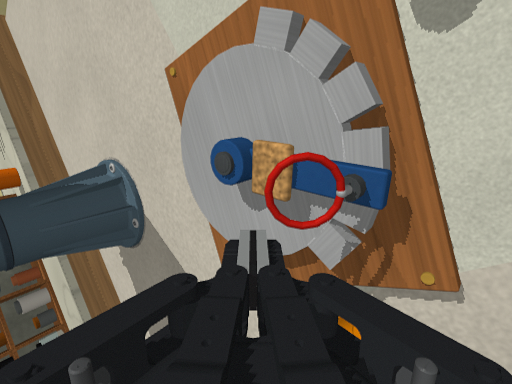

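```bash
python3 - <<'E'
from h import *
from scipy.optimize import least_squares
np.set_printoptions(precision=4,suppress=True)
def fit(w):
    hsv=cv2.cvtColor(w["image"],cv2.COLOR_BGR2HSV).astype(int)
    m=((hsv[...,0]<8)|(hsv[...,0]>172))&(hsv[...,1]>150); m[240:]=0; m[:,:255]=0; m[:,370:]=0
    Q=pts(w,m); Q=Q[Q[:,2]>.075]
    def res(x):
        q=R.from_euler('ZY',[x[3],-x[4]]).inv().apply(Q-x[:3]); return np.hypot(np.hypot(q[:,1],q[:,2])-.0315,q[:,0])-.0035
    f=least_squares(res,[*np.median(Q,0),-.4,.87],loss='soft_l1',f_scale=.001); x=f.x
    d=x[:2]-PV[:2]; print(len(Q),x,"swing",np.arctan2(d[1],d[0])-YAW,"rad",np.hypot(*d),"pin",x[2]-.108,np.sqrt((f.fun**2).mean()))
    h=hsv; B=pts(w,(h[...,0]>95)&(h[...,0]<130)&(h[...,1]>150)&(np.arange(384)[:,None]<240)&(np.arange(512)>200)); A=B[(abs(B[:,2]-.06)<.006)]-PV
    rr=np.hypot(A[:,0],A[:,1]); A=A[(rr>.1)&(rr<.18)]; a=cv2.minAreaRect((A[:,:2]*1000).astype(np.float32)); print("arm",len(A),a,np.arctan2(a[0][1],a[0][0])-YAW, "z",np.median(A[:,2]))
fit(dict(np.load("w1.npz")))
w=imaging.camera("wrist"); fit(w); np.savez("w6.npz",**{k:w[k] for k in("image","depth","mtx","pose")})
E
```

```text
1355 [ 0.5998 -0.1209  0.111  -0.331   0.9567] swing 0.014918714207662609 rad 0.12688865019292134 pin 0.003007247576227959 0.0012999046755653167
arm 2038 ((135.3425750732422, -30.91745376586914), (34.32382583618164, 79.12202453613281), 77.1024169921875) -8.482870443479729e-05 z 0.059561355650980086
1676 [ 0.5796 -0.1662  0.108  -0.5976  0.8745] swing -0.3796026209618596 rad 0.1262243197770247 pin -2.3766177047690462e-05 0.0005963217827257403
arm 2029 ((115.24908447265625, -77.93621826171875), (34.45026779174805, 79.42216491699219), 55.2990608215332) -0.3701021008263903 z 0.059541471149957614
```

The fit is clean (0.6 mm rms): pin at 0.0 mm, and swing about -0.380 by both ring and arm edges. A quick check of the loose items comes next, then hand-in.

```bash
python3 - <<'E'
from h import *
np.set_printoptions(precision=4,suppress=True)
p=imaging.camera("side")
for n in("amber_bowl","white_bowl","paint_jar","brush"):
    for x in models.regions_of(p,n)[:1]: print(n,x["confidence"],x["centre"],np.median(pts(p,x["region"]),0))
print(status.get_obs()["wrist_force"]); print(ctrl.hand_in())
E
```

```text
amber_bowl 0.92 [341.0, 314.9] [ 0.5164 -0.3564  0.0217]
white_bowl 0.94 [220.8, 175.0] [0.6404 0.154  0.0283]
paint_jar 0.78 [281.4, 185.8] [ 0.7184 -0.0098  0.0475]
brush 0.95 [353.7, 246.5] [ 0.7047 -0.2716  0.0162]
[ 1.6856 -0.7367 -0.0057]
the job is handed in; nothing more can be done
None
```

The job is handed in, though no verdict came back: by my last measurements the arm stands in the first slot on the amber bowl's side (about -0.38 rad), the pin is home, the bowls, jar and brush show no shift beyond measurement noise, and the robot is clear of everything.

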